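# Put the wrench sockets back in their caddy

## Robot

A 6-joint arm with a two-finger parallel gripper is mounted at the origin on the work surface. World frame = base frame: x ahead of the robot, y to its left, z up, the work surface at z = 0. Lengths are in mm, angles in degrees, forces in N, time in s.
With the tool pointing down it reaches from about 300 to 850 mm from the base axis. Payload 4.2 kg.
Tool frame: the origin (TCP) lies on the centre line of the jaws, within the pads' length; the fingertips stand 8 mm ahead of it and the grasp point (between the pads) lies 11 mm behind it; z points along the fingers, y is the line along which they close (so a half turn about z gives the same grasp; the last joint's range is limited). The gripper opens to 91 mm and grips with 3 to 60 N. Pads are 32 mm wide; open, the fingers measure 118 mm over their backs; the gripper's body (76 mm by 178 mm) begins 60 mm behind the grasp point.
Start: joints at [72.422, 18.312, 89.639, -0, 72.044, -1.146], TCP at [162.66, 551.529, 221.976] pointing down, gripper open.
Joint ranges: [-177.97, 177.97], [-48.28, 115.42], [12.27, 149.76], [-77.06, 257.06], [2.81, 150.46], [-146.56, 146.56]. Speed limits (degrees/s): [147.25, 147.25, 180, 180, 180, 180].

## Interface

Orientations are given as [roll, pitch, yaw] about the fixed x, y, z axes, in that order (R = Rz(yaw) Ry(pitch) Rx(roll)).
In Python, from workcell import telemetry, eyes, ticket gives the robot as it stands. The module is installed in compiled form; this text tells all that it offers.
- The arm moves only by the shell command python3 -m crank 'ROWS' [OPENING] [FORCE]. ROWS is JSON, a list of rows, each an object of numbers: "dx", "dy", "dz": the shift along the world's x, y, z normalised to -1 to 1, where 1 is 80 cm; "yaw": the turn about the world's z normalised to -1 to 1, where 1 is 5 degrees. A call has 1 to 10 rows; each row shifts and turns the commanded pose from where the row before left it; what a row does not reach is not made up. A row lasts 1/8 s, in which the tool goes at most 62.5 mm and 10.7 degrees, less where a joint would pass 70% of its speed; a pose out of reach is approached as far as the arm can. A call with a number of a shift or a turn outside -1 to 1 is refused whole. A call with a gripper value outside its range is refused whole. OPENING is the opening, from 0 (shut) to 1 (fully open), set as the call begins (- or left out, the last holds). The fingers move at their own pace and stop on an object; FORCE is the grip in N (left out, the last holds). Time passes only in rows, so rows that do not move let the fingers close. It gives the time, the measured TCP pose, the force, the opening and the grip force at its end, in the units of the state.
- telemetry.state(): the state, without advancing time (a new reading comes with each control period).
- eyes.grab_frame(name): name is "side" or "top"; returns the picture (420x560x3 uint8, red, green, blue); there is no depth.
- eyes.calibration(name): a dict with "camera_matrix" (3x3 intrinsics, pixels), "world_from_camera" (4x4, takes a point from camera to world coordinates). Camera axes: x right, y down, z forward; pixel columns grow to the right and rows downward; lengths in mm; the calibration is good to about 2 mm. A picture is of the moment at which its call begins. calibration takes no time and is no camera call.
- ticket.job_done(): hands the job in; it is judged then, once.
The state is a dict: "time_s": time; "qpos": joint angles; "qvel": joint speeds; "effort": joint torques, N m; "ee_pos": TCP position; "ee_rot": TCP orientation; "force": force on the tool from outside, world axes, zero at the start; "torque": the same for the moment, N m; "gripper_width": finger opening in mm; "gripper_force": force on a finger pad.
Only numpy, scipy, OpenCV 4.12 (cv2) and the standard library are available. Lean on these libraries where they do the work, as an engineer would, in place of code of your own. Each camera call takes 0.05 s, during which the arm holds its last target. There are 200 camera calls.

## Task

Put the three wrench sockets back into the wooden caddy, each standing upright on the bottom of its own well: the small socket in the small well, the medium in the medium, the large in the large. Leave the two flanged bushings that look like sockets, and the clutch bell and the mallet, where they are.

Things in the scene. Friction and masses are not known exactly. Their poses are not given: they have to be found in the camera images.
- socket_small_center (a point): the small wrench socket: plain steel cylinder 24 mm in diameter and 64 mm tall, standing upright on the bench, straight sides right down to the bench, dark six-sided recess in its top, no flange. The point is its centre, half-way up; z is its long axis (up).
- socket_medium_center (a point): the medium wrench socket: plain steel cylinder 34 mm in diameter and 68 mm tall, standing upright on the bench, straight sides right down to the bench, dark six-sided recess in its top, no flange. The point is its centre, half-way up; z is its long axis (up).
- socket_large_center (a point): the large wrench socket: plain steel cylinder 46 mm in diameter and 72 mm tall, standing upright on the bench, straight sides right down to the bench, dark six-sided recess in its top, no flange. The point is its centre, half-way up; z is its long axis (up).
- bushing_thin_center (a point): a look-alike, not a tool: the thin steel bushing, a tube 26 mm in diameter and 62 mm tall with an open round 18 mm bore right through it, standing on a round flange 42 mm in diameter and 6 mm thick at its foot. The point is its centre, half-way up.
- bushing_thick_center (a point): a look-alike, not a tool: the thick steel bushing, a tube 36 mm in diameter and 68 mm tall with an open round 28 mm bore right through it, standing on a round flange 52 mm in diameter and 6 mm thick at its foot. The point is its centre, half-way up.
- block_small_hole0 (a point): the small well in the wooden caddy: a round flat-bottomed recess 44 mm in diameter and 10 mm deep with a dark stained floor, in the middle of a fixed plywood block 86 x 86 mm. The point is the centre of the well's mouth, level with the block's top (26 mm above the bench); z is up. The three blocks stand side by side (89 mm from centre to centre along their y axis), in any order, in one fixed wooden tray 106 x 282 mm whose rim stands 28 mm above the bench.
- block_medium_hole0 (a point): the medium well in the wooden caddy: a round flat-bottomed recess 54 mm in diameter and 10 mm deep with a dark stained floor, in the middle of a fixed plywood block 86 x 86 mm. The point is the centre of the well's mouth, level with the block's top (26 mm above the bench); z is up. The three blocks stand side by side (89 mm from centre to centre along their y axis), in any order, in one fixed wooden tray 106 x 282 mm whose rim stands 28 mm above the bench.
- block_large_hole0 (a point): the large well in the wooden caddy: a round flat-bottomed recess 66 mm in diameter and 10 mm deep with a dark stained floor, in the middle of a fixed plywood block 86 x 86 mm. The point is the centre of the well's mouth, level with the block's top (26 mm above the bench); z is up. The three blocks stand side by side (89 mm from centre to centre along their y axis), in any order, in one fixed wooden tray 106 x 282 mm whose rim stands 28 mm above the bench.
- clutch_bell: bystander: a loose aluminium clutch bell lying flat, a disc 110 mm in diameter and 31 mm high with a 24 mm hub rising to 37 mm and six dark spots on top. Origin at the centre of its underside.
- mallet: bystander: a loose mallet lying on the bench, 350 mm long, 45 mm high; origin on the bench under its grip, whose end is 80 mm away along its -x and whose head (a wooden cylinder 45 mm in diameter, 90 mm long, lying across) is centred 245 mm away along its +x.
Mind the look-alikes: they are no part of the job. Leave any blue or yellow look-alike of the part that bears socket_small_center alone. What is shaped like the part that bears socket_medium_center but turquoise is not meant.

How it is judged (in metres and radians):
At the end, for the whole second after the job is handed in: Each socket stands upright (within 7 degrees) on the floor of the well of its own size (height within 4 mm, centre within 12.5 mm of the well's centre, which is anywhere in the well), at rest (horizontal distance between socket_small_center and block_small_hole0 below 0.0125 m and z of socket_small_center in the frame of block_small_hole0 between 0.018 and 0.026 m and angle between each of socket_small_center, socket_medium_center, socket_large_center's own z axis and vertical below 0.12 rad and linear speed of each of socket_small, socket_medium, socket_large below 0.02 m/s and angular speed of each of socket_small, socket_medium, socket_large below 0.3 rad/s and horizontal distance between socket_medium_center and block_medium_hole0 below 0.0125 m and z of socket_medium_center in the frame of block_medium_hole0 between 0.02 and 0.028 m and horizontal distance between socket_large_center and block_large_hole0 below 0.0125 m and z of socket_large_center in the frame of block_large_hole0 between 0.022 and 0.03 m); the robot touches nothing.
It fails at once if the thin bushing is moved more than 20 mm from where it stood (distance of bushing_thin_center from where it was at the start of the episode above 0.02 m).
It fails at once if the thick bushing is moved more than 20 mm from where it stood (distance of bushing_thick_center from where it was at the start of the episode above 0.02 m).
It fails at once if the clutch bell is moved more than 30 mm (distance of clutch_bell from where it was at the start of the episode above 0.03 m).
It fails at once if the mallet is moved more than 30 mm (distance of mallet from where it was at the start of the episode above 0.03 m).
It also fails if it takes over 88 s, if anything falls off the work surface, if the arm or the gripper's body presses on something with over 40 N, if the wrist force passes 120 N, or if a joint passes its speed limit or range.

## Working session

There is one attempt and no reset: what is moved stays moved. The work goes in short steps, Python scripts to look and compute and a shell command to move; the robot and the scene stay as the last step left them, time stands still between calls to the robot, and variables do not carry over. Pictures are saved under pics/ and viewed, at most 14 in all, crops included, and the job is handed in when it is done.

```bash
mkdir -p pics; python3 - <<'E'
from workcell import telemetry, eyes
import cv2,numpy as np
s=telemetry.state();print(s['time_s'],s['ee_pos'],s['ee_rot'],s['gripper_width'])
for n in('top','side'):
    im=eyes.grab_frame(n);cv2.imwrite(f'pics/{n}0.png',im[:,:,::-1])
    c=eyes.calibration(n);print(np.round(c['camera_matrix'],1).tolist(),np.round(c['world_from_camera'],3).tolist())
E
```

```text
0.0 [162.51282477 551.03921362 221.1192193 ] [-1.79898727e+02 -2.24831340e-03  1.63566645e+02] 90.94274711172213
[[544.4, 0.0, 287.5], [0.0, 544.4, 215.2], [0.0, 0.0, 1.0]] [[0.019, -0.993, 0.115, 377.23], [-1.0, -0.018, 0.003, 14.863], [-0.0, -0.115, -0.993, 1436.488], [0.0, 0.0, 0.0, 1.0]]
[[409.2, 0.0, 272.3], [0.0, 409.2, 213.9], [0.0, 0.0, 1.0]] [[0.897, -0.204, 0.392, 128.221], [-0.442, -0.431, 0.787, -757.858], [0.008, -0.879, -0.477, 547.227], [0.0, 0.0, 0.0, 1.0]]
```

View pics/top0.png

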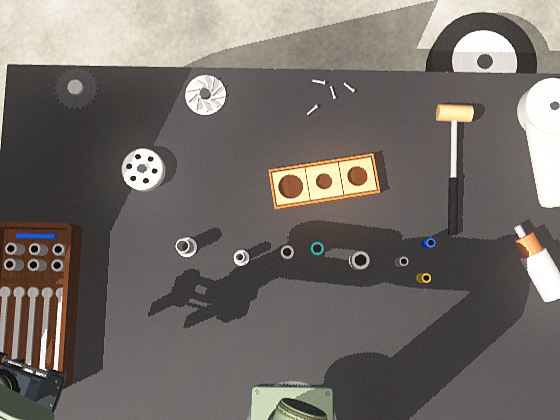

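View pics/side0.png

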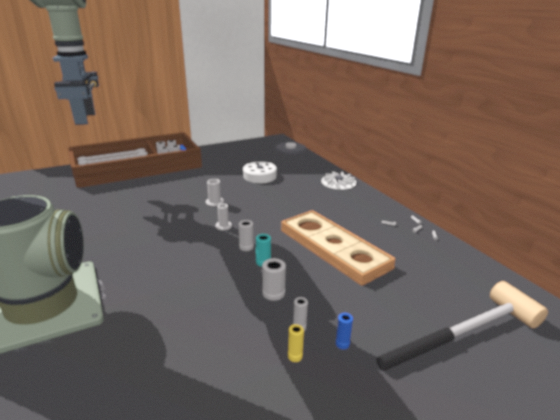

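Top view candidates:
- Medium socket: steel at (287,252). The turquoise one at (317,248) is a decoy.
- Large socket: steel at (360,260).
- Small socket: steel at (403,261). Blue (430,243) and yellow (425,278) are decoys.
- Bushings: flanged tubes at (185,247) thick and (241,257) thin, with the flanges visible in the side view at (213,200) and (223,225).
- Wells: large (291,186), small (323,181), medium (357,176).

I'll check this in one close crop and measure.

```bash
cat > h.py <<'E'
import numpy as np,cv2
from workcell import eyes
def ray(n,u,v,z):
    c=eyes.calibration(n);K=np.array(c['camera_matrix']);T=np.array(c['world_from_camera'])
    d=T[:3,:3]@np.linalg.inv(K)@[u,v,1];o=T[:3,3];return (o+d*(z-o[2])/d[2])[:2]
E
python3 - <<'E'
from h import *
im=cv2.imread('pics/top0.png')
cv2.imwrite('pics/crop.png',cv2.resize(im[150:290,265:445],None,fx=4.2,fy=4.2,interpolation=cv2.INTER_CUBIC))
hsv=cv2.cvtColor(im,cv2.COLOR_BGR2HSV);g=im.max(2)
# socket blobs: unsaturated & bright
m=((hsv[...,1]<60)&(g>105)).astype(np.uint8)
n,l,st,ce=cv2.connectedComponentsWithStats(m)
for i in range(1,n):
    x,y,w,h,a=st[i]
    if 220<y+h/2<300 and 150<x<440 and a>15: print('steel',st[i],np.round(ce[i],1), cv2.minEnclosingCircle(np.argwhere(l==i)[:,::-1].astype(np.float32)))
roi=np.zeros_like(m);roi[145:215,262:385]=1
b=((hsv[...,1]>80)&(g>120)).astype(np.uint8)*roi
cs,hi=cv2.findContours(b,cv2.RETR_CCOMP,cv2.CHAIN_APPROX_NONE)
for c,hh in zip(cs,hi[0]):
    if cv2.contourArea(c)>60: print('wood',hh[3],cv2.contourArea(c),cv2.minAreaRect(c),cv2.fitEllipse(c), ray('top',*cv2.fitEllipse(c)[0],26))
E
```

```text
steel [385 220   9   8  23] [388.7 224. ] ((388.9166564941406, 224.27777099609375), 4.278682708740234)
steel [175 237  22  21 232] [186.5 246.7] ((185.0, 246.0), 11.662003517150879)
steel [255 239  10   6  17] [259.4 241.3] ((259.5, 241.0), 4.609872341156006)
steel [253 239  21  20  47] [266.7 248.4] ((263.0, 248.5), 13.793214797973633)
steel [179 242   5   7  16] [180.8 244.6] ((182.0, 245.0), 3.1623775959014893)
steel [281 245  13  14  95] [287.1 251.7] ((287.0316467285156, 251.68988037109375), 6.973530292510986)
steel [233 249  16  17 170] [240.9 257.3] ((240.6666717529297, 257.1666564941406), 8.274906158447266)
steel [325 248  30  11 122] [338.1 252.5] ((339.5, 252.5), 14.714038848876953)
steel [349 250  21  20 183] [359.1 259.6] ((358.75, 259.5), 10.359274864196777)
steel [191 253  15   7  26] [198.4 256.2] ((198.07142639160156, 257.5), 7.0891852378845215)
steel [175 257   6  10  18] [177.8 261.1] ((177.5, 261.27777099609375), 4.954839706420898)
steel [399 257  10   9  46] [403.3 260.9] ((403.5, 261.0), 4.717090606689453)
steel [225 268   6   8  18] [227.4 271.8] ((226.666671752
[... 1475 characters left out ...]
 181.27835083007812), (42.02711486816406, 107.4669189453125), 81.06940460205078) ((323.41375732421875, 181.31295776367188), (46.18857955932617, 136.4603271484375), 80.99334716796875) [631.2483856  -74.15620967]
wood 15 1088.0 ((290.4053955078125, 186.43243408203125), (34.52378845214844, 34.19498825073242), 80.53767395019531) ((290.3143005371094, 186.27297973632812), (38.43388366699219, 38.929317474365234), 79.11270141601562) [616.44754827  12.53259669]
wood 15 2206.5 ((340.9600830078125, 178.18753051757812), (34.976844787597656, 69.22769165039062), 79.77783203125) ((340.8682861328125, 178.174072265625), (36.707237243652344, 84.28626251220703), 80.39657592773438) [ 640.46105583 -119.93206117]
```

View pics/crop.png

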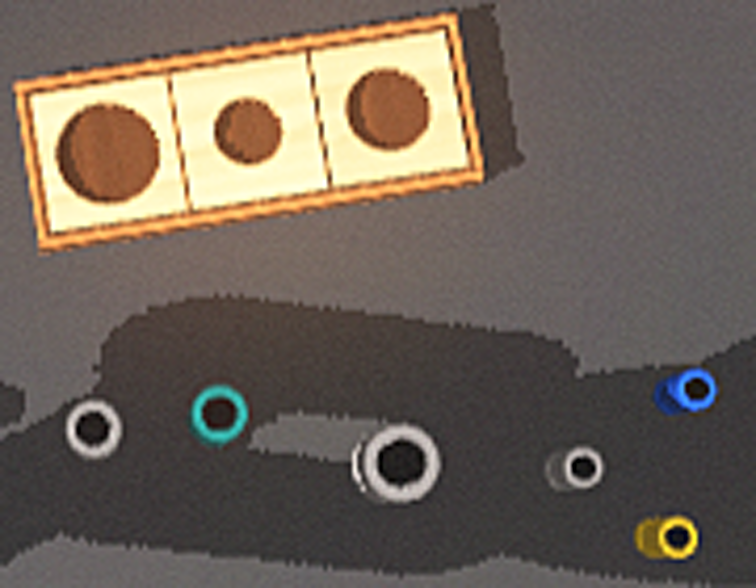

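The crop confirms the choice. The plain steel rings at (287,252), (360,260) and (403,261) have no flange, and the coloured decoys sit beside them. The wells run large, small, medium from left to right.

```bash
python3 - <<'E'
from h import *
for n,u,v,z in[('M',286.8,251.8,68),('L',359.9,259.6,72),('S',403.4,260.8,64),('turq',317,248.2,68),('blue',430.3,242.5,64),('yel',426,277.8,64),('thin',240.8,257.2,62),('wL',290.5,186,26),('wS',323.9,180.9,26),('wM',356.9,175.7,26)]:
    print(n,ray('top',u,v,z).round(1))
# side check: project expected top centres
c=eyes.calibration('side');K=c['camera_matrix'];Ti=np.linalg.inv(c['world_from_camera'])
im=cv2.imread('pics/side0.png')
for n,u,v,z in[('M',286.8,251.8,68),('L',359.9,259.6,72),('S',403.4,260.8,64)]:
    p=Ti@[*ray('top',u,v,z),z,1];q=np.array(K)@p[:3];q=q/q[2];print(n,q.round(1))
E
```

```text
M [442.6  18.4]
L [ 426.3 -164.6]
S [ 425.6 -275. ]
turq [453.  -57.3]
blue [ 472.9 -343.1]
yel [ 384.2 -331.3]
thin [427.1 134. ]
wL [617.2  12.1]
wS [632.4 -75.4]
wM [ 647.8 -162. ]
M [244.6 223.3   1. ]
L [272.9 264.9   1. ]
S [300.1 301.5   1. ]
```

```bash
python3 -m crank '[{"dx":0.035,"dy":-0.0666},{"dx":0.035,"dy":-0.0666},{"dx":0.035,"dy":-0.0666},{"dx":0.035,"dy":-0.0666},{"dx":0.035,"dy":-0.0666},{"dx":0.035,"dy":-0.0666},{"dx":0.035,"dy":-0.0666},{"dx":0.035,"dy":-0.0666},{"dx":0.035,"dy":-0.0666},{"dx":0.035,"dy":-0.0666}]' 0.6 20; python3 -m crank '[{},{},{}]'
```

```text
validation failed for argument at $[0]...
validation failed for argument at $[0]...
```

```bash
python3 -m crank '[{"dx":0.035,"dy":-0.0666,"dz":0,"yaw":0},{"dx":0.035,"dy":-0.0666,"dz":0,"yaw":0},{"dx":0.035,"dy":-0.0666,"dz":0,"yaw":0},{"dx":0.035,"dy":-0.0666,"dz":0,"yaw":0},{"dx":0.035,"dy":-0.0666,"dz":0,"yaw":0},{"dx":0.035,"dy":-0.0666,"dz":0,"yaw":0},{"dx":0.035,"dy":-0.0666,"dz":0,"yaw":0},{"dx":0.035,"dy":-0.0666,"dz":0,"yaw":0},{"dx":0.035,"dy":-0.0666,"dz":0,"yaw":0},{"dx":0.035,"dy":-0.0666,"dz":0,"yaw":0}]' 0.6 20; python3 -m crank '[{"dx":0,"dy":0,"dz":0,"yaw":0},{"dx":0,"dy":0,"dz":0,"yaw":0}]'
```

```text
time_s: 1.35
ee_pos: [443.1, 16.8, 221.9]
ee_rot: [180.0, 0.0, 163.5]
force: [0.3, 0.5, 1.0]
gripper_width: 54.7
gripper_force: 0.0
time_s: 1.6
ee_pos: [442.1, 18.9, 221.5]
ee_rot: [180.0, -0.1, 163.5]
force: [-0.7, 0.3, 0.9]
gripper_width: 54.7
gripper_force: 0.0
```

```bash
python3 -m crank '[{"dx":0,"dy":0,"dz":-0.05,"yaw":0},{"dx":0,"dy":0,"dz":-0.05,"yaw":0},{"dx":0,"dy":0,"dz":-0.05,"yaw":0},{"dx":0,"dy":0,"dz":-0.04,"yaw":0},{"dx":0,"dy":0,"dz":-0.03,"yaw":0},{"dx":0,"dy":0,"dz":-0.014,"yaw":0},{"dx":0,"dy":0,"dz":0,"yaw":0}]' && python3 -m crank '[{"dx":0,"dy":0,"dz":0,"yaw":0},{"dx":0,"dy":0,"dz":0,"yaw":0},{"dx":0,"dy":0,"dz":0,"yaw":0},{"dx":0,"dy":0,"dz":0,"yaw":0},{"dx":0,"dy":0,"dz":0,"yaw":0},{"dx":0,"dy":0,"dz":0,"yaw":0}]' 0 25
```

```text
time_s: 2.48
ee_pos: [442.2, 19.6, 34.6]
ee_rot: [-180.0, -0.1, 163.7]
force: [-0.1, -0.4, 0.9]
gripper_width: 54.7
gripper_force: 0.0
time_s: 3.22
ee_pos: [443.4, 18.8, 35.6]
ee_rot: [179.9, 0.1, 163.5]
force: [-0.4, 2.5, 6.3]
gripper_width: 33.5
gripper_force: 25.0
```

```bash
python3 -m crank '[{"dx":0,"dy":0,"dz":0.03,"yaw":0},{"dx":0,"dy":0,"dz":0.05,"yaw":0},{"dx":0,"dy":0,"dz":0.045,"yaw":0},{"dx":0,"dy":0,"dz":0,"yaw":0}]' && python3 -m crank '[{"dx":0.02,"dy":-0.0176,"dz":0,"yaw":0},{"dx":0.04,"dy":-0.0352,"dz":0,"yaw":0},{"dx":0.04,"dy":-0.0352,"dz":0,"yaw":0},{"dx":0.04,"dy":-0.0352,"dz":0,"yaw":0},{"dx":0.04,"dy":-0.0352,"dz":0,"yaw":0},{"dx":0.04,"dy":-0.0352,"dz":0,"yaw":0},{"dx":0.0266,"dy":-0.0235,"dz":0,"yaw":0},{"dx":0.01,"dy":-0.0088,"dz":0,"yaw":0},{"dx":0,"dy":0,"dz":0,"yaw":0},{"dx":0,"dy":0,"dz":0,"yaw":0}]'; python3 - <<'E'
from h import *
im=eyes.grab_frame('side')[:,:,::-1]
cv2.imwrite('pics/s1.png',cv2.resize(im[130:330,240:440],None,fx=2.5,fy=2.5))
E
```

```text
time_s: 3.72
ee_pos: [444.2, 18.6, 136.8]
ee_rot: [179.9, 0.3, 163.6]
force: [0.7, -0.0, -3.1]
gripper_width: 33.3
gripper_force: 25.0
time_s: 4.97
ee_pos: [646.9, -161.3, 134.1]
ee_rot: [180.0, -0.1, 163.6]
force: [0.5, -0.3, -2.1]
gripper_width: 33.8
gripper_force: 25.0
```

View pics/s1.png

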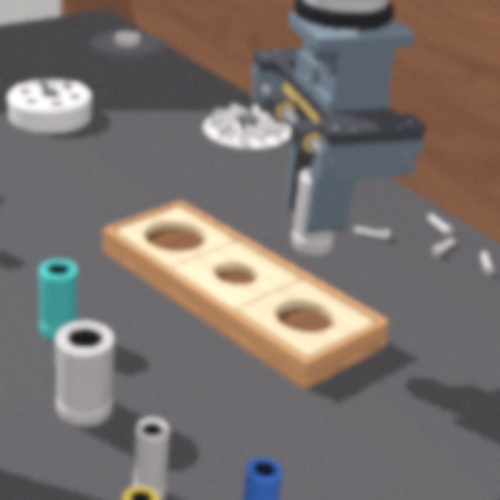

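The medium socket is held upright (crop (312,215)) over the medium well, so I lower it.

```bash
python3 -m crank '[{"dx":0.001,"dy":-0.001,"dz":-0.03,"yaw":0},{"dx":0,"dy":0,"dz":-0.04,"yaw":0},{"dx":0,"dy":0,"dz":-0.02,"yaw":0},{"dx":0,"dy":0,"dz":-0.01,"yaw":0},{"dx":0,"dy":0,"dz":-0.0035,"yaw":0},{"dx":0,"dy":0,"dz":0,"yaw":0},{"dx":0,"dy":0,"dz":0,"yaw":0}]'
```

```text
time_s: 5.9
ee_pos: [649.3, -163.0, 52.9]
ee_rot: [180.0, 0.1, 163.6]
force: [0.8, -0.4, -1.9]
gripper_width: 33.2
gripper_force: 25.0
```

```bash
python3 -m crank '[{"dx":0,"dy":0,"dz":-0.001,"yaw":0},{"dx":0,"dy":0,"dz":-0.001,"yaw":0},{"dx":0,"dy":0,"dz":0,"yaw":0}]'
```

```text
time_s: 6.28
ee_pos: [649.1, -162.9, 51.6]
ee_rot: [180.0, 0.1, 163.6]
force: [-1.6, 0.7, 5.1]
gripper_width: 33.3
gripper_force: 25.0
```

Contact, force up to +5 N. Release, lift, then go to the large socket.

```bash
python3 -m crank '[{"dx":0,"dy":0,"dz":0,"yaw":0},{"dx":0,"dy":0,"dz":0,"yaw":0},{"dx":0,"dy":0,"dz":0,"yaw":0},{"dx":0,"dy":0,"dz":0.02,"yaw":0},{"dx":0,"dy":0,"dz":0.05,"yaw":0},{"dx":0,"dy":0,"dz":0.05,"yaw":0},{"dx":0,"dy":0,"dz":0,"yaw":0}]' 0.6 25 && python3 -m crank '[{"dx":-0.04,"dy":0,"dz":0,"yaw":0},{"dx":-0.06,"dy":-0.001,"dz":0,"yaw":0},{"dx":-0.06,"dy":-0.001,"dz":0,"yaw":0},{"dx":-0.06,"dy":0,"dz":0,"yaw":0},{"dx":-0.04,"dy":0,"dz":0,"yaw":0},{"dx":-0.018,"dy":0,"dz":0,"yaw":0},{"dx":0,"dy":0,"dz":0,"yaw":0},{"dx":0,"dy":0,"dz":0,"yaw":0}]' 0.75; python3 - <<'E'
from h import *
im=eyes.grab_frame('top')[:,:,::-1]
cv2.imwrite('pics/t2.png',cv2.resize(im[150:290,265:445],None,fx=4.2,fy=4.2,interpolation=cv2.INTER_CUBIC))
E
```

```text
time_s: 7.15
ee_pos: [651.2, -163.5, 151.7]
ee_rot: [180.0, 0.5, 163.6]
force: [0.5, -0.4, 0.2]
gripper_width: 54.8
gripper_force: 0.0
time_s: 8.15
ee_pos: [427.8, -164.7, 146.5]
ee_rot: [180.0, 0.1, 163.6]
force: [0.9, -0.0, 0.1]
gripper_width: 68.6
gripper_force: 0.0
```

View pics/t2.png

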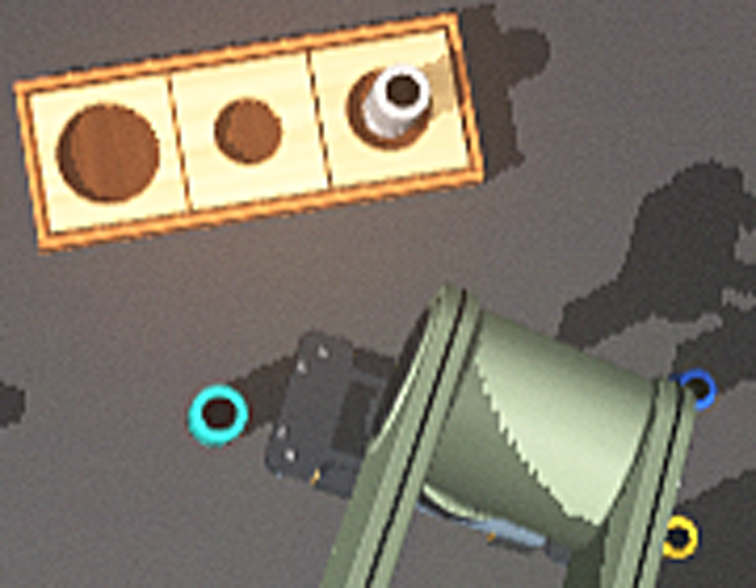

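The medium socket is standing in its well (crop (385,110)). Now I grasp the large one.

```bash
python3 -m crank '[{"dx":-0.001,"dy":0,"dz":-0.03,"yaw":0},{"dx":0,"dy":0,"dz":-0.05,"yaw":0},{"dx":0,"dy":0,"dz":-0.035,"yaw":0},{"dx":0,"dy":0,"dz":-0.021,"yaw":0},{"dx":0,"dy":0,"dz":0,"yaw":0},{"dx":0,"dy":0,"dz":0,"yaw":0}]' && python3 -m crank '[{"dx":0,"dy":0,"dz":0,"yaw":0},{"dx":0,"dy":0,"dz":0,"yaw":0},{"dx":0,"dy":0,"dz":0,"yaw":0},{"dx":0,"dy":0,"dz":0,"yaw":0},{"dx":0,"dy":0,"dz":0,"yaw":0},{"dx":0,"dy":0,"dz":0,"yaw":0}]' 0 30
python3 - <<'E'
from h import *
print(ray('top',(403.5)/4.2-.5+265,90.5/4.2-.5+150,84))
E
```

```text
time_s: 8.95
ee_pos: [426.6, -164.6, 38.0]
ee_rot: [-180.0, 0.1, 163.6]
force: [-0.3, -0.4, -0.4]
gripper_width: 68.4
gripper_force: 0.0
time_s: 9.7
ee_pos: [425.9, -164.3, 38.1]
ee_rot: [180.0, 0.1, 163.6]
force: [-0.3, 2.5, 5.2]
gripper_width: 45.5
gripper_force: 30.0
[ 648.80701797 -163.97743912]
```

```bash
python3 -m crank '[{"dx":0,"dy":0,"dz":0.03,"yaw":0},{"dx":0,"dy":0,"dz":0.05,"yaw":0},{"dx":0,"dy":0,"dz":0.045,"yaw":0},{"dx":0,"dy":0,"dz":0,"yaw":0}]' && python3 -m crank '[{"dx":0.02,"dy":0.0184,"dz":0,"yaw":0},{"dx":0.04,"dy":0.0369,"dz":0,"yaw":0},{"dx":0.04,"dy":0.0369,"dz":0,"yaw":0},{"dx":0.04,"dy":0.0369,"dz":0,"yaw":0},{"dx":0.04,"dy":0.0369,"dz":0,"yaw":0},{"dx":0.039,"dy":0.0364,"dz":0,"yaw":0},{"dx":0.02,"dy":0.0182,"dz":0,"yaw":0},{"dx":0,"dy":0,"dz":0,"yaw":0},{"dx":0,"dy":0,"dz":0,"yaw":0}]'
```

```text
time_s: 10.2
ee_pos: [426.6, -165.1, 138.9]
ee_rot: [-180.0, 0.3, 163.6]
force: [0.8, 0.4, -5.4]
gripper_width: 45.7
gripper_force: 30.0
time_s: 11.32
ee_pos: [615.0, 11.6, 135.3]
ee_rot: [-179.9, -0.3, 163.6]
force: [-0.5, -0.2, -5.1]
gripper_width: 45.8
gripper_force: 30.0
```

```bash
python3 -m crank '[{"dx":0.002,"dy":0,"dz":-0.03,"yaw":0},{"dx":0,"dy":0,"dz":-0.04,"yaw":0},{"dx":0,"dy":0,"dz":-0.02,"yaw":0},{"dx":0,"dy":0,"dz":-0.0085,"yaw":0},{"dx":0,"dy":0,"dz":-0.0035,"yaw":0},{"dx":0,"dy":0,"dz":0,"yaw":0},{"dx":0,"dy":0,"dz":0,"yaw":0}]'
python3 -m crank '[{"dx":0,"dy":0,"dz":-0.001,"yaw":0},{"dx":0,"dy":0,"dz":0,"yaw":0}]'
```

```text
time_s: 12.2
ee_pos: [618.9, 12.1, 56.9]
ee_rot: [180.0, 0.1, 163.6]
force: [0.2, -0.5, -4.8]
gripper_width: 45.5
gripper_force: 30.0
time_s: 12.45
ee_pos: [618.4, 12.1, 55.4]
ee_rot: [180.0, 0.0, 163.6]
force: [0.4, -1.0, -5.1]
gripper_width: 45.7
gripper_force: 30.0
```

```bash
python3 -m crank '[{"dx":0,"dy":0,"dz":-0.001,"yaw":0},{"dx":0,"dy":0,"dz":-0.0007,"yaw":0},{"dx":0,"dy":0,"dz":0,"yaw":0}]'
```

```text
time_s: 12.82
ee_pos: [618.4, 12.1, 54.1]
ee_rot: [180.0, 0.0, 163.6]
force: [-1.0, 0.1, -2.3]
gripper_width: 45.9
gripper_force: 30.0
```

```bash
python3 -m crank '[{"dx":0,"dy":0,"dz":0,"yaw":0},{"dx":0,"dy":0,"dz":0,"yaw":0},{"dx":0,"dy":0,"dz":0,"yaw":0},{"dx":0,"dy":0,"dz":0.02,"yaw":0},{"dx":0,"dy":0,"dz":0.05,"yaw":0},{"dx":0,"dy":0,"dz":0.05,"yaw":0},{"dx":0,"dy":0,"dz":0,"yaw":0}]' 0.75 25 && python3 -m crank '[{"dx":-0.02,"dy":-0.03,"dz":0,"yaw":0},{"dx":-0.04,"dy":-0.06,"dz":0,"yaw":0},{"dx":-0.04,"dy":-0.06,"dz":0,"yaw":0},{"dx":-0.04,"dy":-0.06,"dz":0,"yaw":0},{"dx":-0.04,"dy":-0.06,"dz":0,"yaw":0},{"dx":-0.04,"dy":-0.06,"dz":0,"yaw":0},{"dx":-0.021,"dy":-0.029,"dz":0,"yaw":0},{"dx":0,"dy":0,"dz":0,"yaw":0},{"dx":0,"dy":0,"dz":0,"yaw":0}]' 0.5 20
```

```text
time_s: 13.7
ee_pos: [620.9, 12.1, 154.9]
ee_rot: [179.8, 0.5, 163.6]
force: [0.3, 0.0, 0.1]
gripper_width: 68.6
gripper_force: 0.0
time_s: 14.82
ee_pos: [425.8, -274.5, 149.7]
ee_rot: [180.0, -0.0, 163.6]
force: [-0.4, 1.4, 0.3]
gripper_width: 45.6
gripper_force: 0.0
```

```bash
python3 -m crank '[{"dx":0,"dy":-0.0005,"dz":-0.03,"yaw":0},{"dx":0,"dy":0,"dz":-0.05,"yaw":0},{"dx":0,"dy":0,"dz":-0.043,"yaw":0},{"dx":0,"dy":0,"dz":-0.025,"yaw":0},{"dx":0,"dy":0,"dz":0,"yaw":0},{"dx":0,"dy":0,"dz":0,"yaw":0}]' && python3 -m crank '[{"dx":0,"dy":0,"dz":0,"yaw":0},{"dx":0,"dy":0,"dz":0,"yaw":0},{"dx":0,"dy":0,"dz":0,"yaw":0},{"dx":0,"dy":0,"dz":0,"yaw":0},{"dx":0,"dy":0,"dz":0,"yaw":0},{"dx":0,"dy":0,"dz":0,"yaw":0}]' 0 20 && python3 -m crank '[{"dx":0,"dy":0,"dz":0.03,"yaw":0},{"dx":0,"dy":0,"dz":0.05,"yaw":0},{"dx":0,"dy":0,"dz":0.045,"yaw":0},{"dx":0,"dy":0,"dz":0,"yaw":0},{"dx":0,"dy":0,"dz":0,"yaw":0}]'
```

```text
time_s: 15.58
ee_pos: [426.6, -275.3, 32.1]
ee_rot: [-180.0, 0.1, 163.6]
force: [0.6, -0.2, -0.1]
gripper_width: 46.0
gripper_force: 0.0
time_s: 16.32
ee_pos: [425.9, -275.6, 32.0]
ee_rot: [180.0, 0.1, 163.6]
force: [-0.4, 1.7, 6.0]
gripper_width: 23.8
gripper_force: 20.0
time_s: 16.95
ee_pos: [424.6, -275.0, 130.2]
ee_rot: [180.0, -0.1, 163.6]
force: [-0.5, -0.1, -2.5]
gripper_width: 23.4
gripper_force: 20.0
```

```bash
python3 -m crank '[{"dx":0.02,"dy":0.0194,"dz":0,"yaw":0},{"dx":0.04,"dy":0.0387,"dz":0,"yaw":0},{"dx":0.04,"dy":0.0387,"dz":0,"yaw":0},{"dx":0.04,"dy":0.0387,"dz":0,"yaw":0},{"dx":0.04,"dy":0.0387,"dz":0,"yaw":0},{"dx":0.04,"dy":0.0387,"dz":0,"yaw":0},{"dx":0.028,"dy":0.0272,"dz":0,"yaw":0},{"dx":0.01,"dy":0.0097,"dz":0,"yaw":0},{"dx":0,"dy":0,"dz":0,"yaw":0},{"dx":0,"dy":0,"dz":0,"yaw":0}]'; python3 - <<'E'
from h import *
im=eyes.grab_frame('side')[:,:,::-1]
cv2.imwrite('pics/s3.png',cv2.resize(im[130:330,240:440],None,fx=2.5,fy=2.5))
E
```

```text
time_s: 18.2
ee_pos: [630.7, -76.6, 130.9]
ee_rot: [-180.0, -0.1, 163.5]
force: [0.1, -0.1, -1.4]
gripper_width: 23.8
gripper_force: 20.0
```

View pics/s3.png

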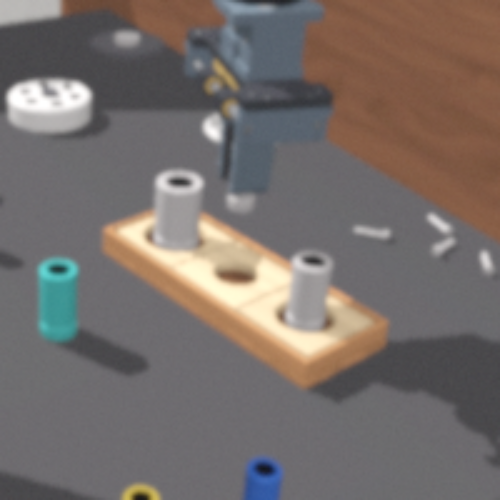

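The large (crop (178,210)) and medium (crop (308,290)) sockets stand in their wells, and the small one is held over the middle well. I lower it.

```bash
python3 -m crank '[{"dx":0.001,"dy":0.001,"dz":-0.03,"yaw":0},{"dx":0,"dy":0,"dz":-0.04,"yaw":0},{"dx":0,"dy":0,"dz":-0.02,"yaw":0},{"dx":0,"dy":0,"dz":-0.0085,"yaw":0},{"dx":0,"dy":0,"dz":-0.0035,"yaw":0},{"dx":0,"dy":0,"dz":0,"yaw":0},{"dx":0,"dy":0,"dz":0,"yaw":0}]'
python3 -m crank '[{"dx":0,"dy":0,"dz":-0.001,"yaw":0},{"dx":0,"dy":0,"dz":-0.001,"yaw":0},{"dx":0,"dy":0,"dz":0,"yaw":0}]'
```

```text
time_s: 19.12
ee_pos: [633.3, -74.9, 50.7]
ee_rot: [180.0, 0.1, 163.6]
force: [-0.9, -0.2, -1.6]
gripper_width: 23.6
gripper_force: 20.0
time_s: 19.5
ee_pos: [632.7, -74.9, 48.2]
ee_rot: [180.0, -0.0, 163.6]
force: [-0.1, -0.3, -0.8]
gripper_width: 23.4
gripper_force: 20.0
```

```bash
python3 -m crank '[{"dx":0,"dy":0,"dz":-0.0005,"yaw":0},{"dx":0,"dy":0,"dz":0,"yaw":0}]' && python3 -m crank '[{"dx":0,"dy":0,"dz":0,"yaw":0},{"dx":0,"dy":0,"dz":0,"yaw":0},{"dx":0,"dy":0,"dz":0,"yaw":0},{"dx":0,"dy":0,"dz":0.02,"yaw":0},{"dx":0,"dy":0,"dz":0.05,"yaw":0},{"dx":0,"dy":0,"dz":0.05,"yaw":0},{"dx":0,"dy":0,"dz":0.05,"yaw":0},{"dx":0,"dy":0,"dz":0,"yaw":0}]' 0.45 && python3 -m crank '[{"dx":-0.03,"dy":0,"dz":0,"yaw":0},{"dx":-0.06,"dy":0.03,"dz":0,"yaw":0},{"dx":-0.06,"dy":0.06,"dz":0,"yaw":0},{"dx":-0.03,"dy":0.06,"dz":0,"yaw":0},{"dx":0,"dy":0.05,"dz":0,"yaw":0},{"dx":0,"dy":0.02,"dz":0,"yaw":0},{"dx":0,"dy":0,"dz":0,"yaw":0},{"dx":0,"dy":0,"dz":0,"yaw":0}]'; python3 - <<'E'
from h import *
im=eyes.grab_frame('top')[:,:,::-1]
cv2.imwrite('pics/t4.png',cv2.resize(im[140:280,260:440],None,fx=4.2,fy=4.2,interpolation=cv2.INTER_CUBIC))
im=eyes.grab_frame('side')[:,:,::-1]
cv2.imwrite('pics/s4.png',cv2.resize(im[130:330,240:440],None,fx=2.5,fy=2.5))
E
```

```text
time_s: 19.75
ee_pos: [632.8, -74.9, 48.1]
ee_rot: [180.0, 0.0, 163.6]
force: [-0.2, 0.5, 0.5]
gripper_width: 23.5
gripper_force: 20.0
time_s: 20.75
ee_pos: [635.0, -75.2, 189.1]
ee_rot: [179.9, 0.5, 163.6]
force: [-0.1, -0.3, 0.1]
gripper_width: 40.9
gripper_force: 0.0
time_s: 21.75
ee_pos: [492.6, 96.3, 183.5]
ee_rot: [-180.0, -0.0, 163.5]
force: [0.4, 0.4, 0.7]
gripper_width: 41.0
gripper_force: 0.0
```

View pics/t4.png

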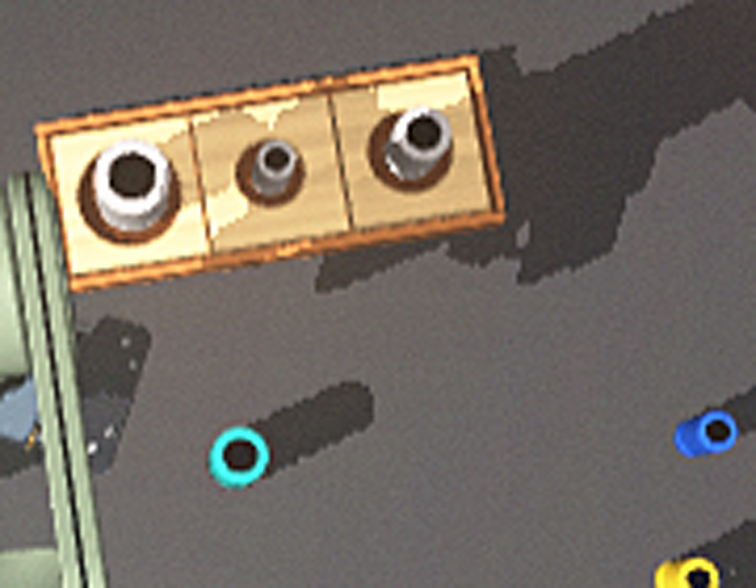

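View pics/s4.png

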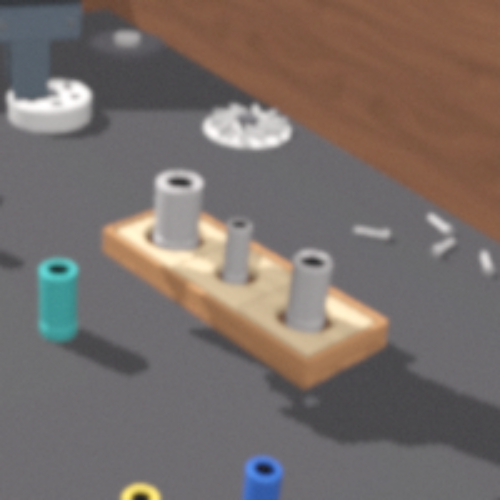

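All three sockets stand upright in their own wells: large (132,185), small (272,168) and medium (415,145) in the top crop. The arm is clear, so I hand in.

```bash
python3 -c "
from workcell import ticket;print(ticket.job_done())"
```

```text
the job is handed in; nothing more can be done
None
```

I put the small, medium and large sockets back upright in their own wells, left the look-alikes and bystanders alone, and handed the job in at about 22 s of the 88 s allowed; no verdict came back, but the final pictures show all three standing in place.

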